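# Prop the nut-bar chest open

## Task

Prop the steel nut-bar chest open for packing: lift its hinged lid right back, swing up the prop rod on the chest's side, and gently lower the lid, without letting it drop, onto the rod so that the rod's tip goes through the holding hole in the lid's ear and the lid rests on the rod by itself. Do not knock the tubs, bars, roll or bottle around it.

Things in the scene. Friction and masses are not known exactly. Their poses are not given: they have to be found in the camera images.
- chest: Fixed stainless chest of nut bars, 165 (x) x 260 (y) x 110 mm high, walls 5 mm. Origin: centre of its underside, on the table. Its x axis points from its front (towards the robot) to its hinge side, y to the left, z up. The prop rod is on its right (-y) side.
- lid (a joint): Angle of the white lid, rad: 0 shut, grows as its front lifts; stop at 1.75, just past upright, where it leans back and stays by its own weight. Hinge nearly free (0.01 N m): let go below 1.5 it falls shut unless propped. 0.26 to 0.46 kg, centre of mass about 90 mm from the hinge. Properly propped it stands near 1.0.
- lid_axis (a point): Middle of the lid's hinge line, fixed on the chest: 82.5 mm behind its centre, 114 mm up. The hinge line runs along the chest's y.
- lid_bar (a point): Middle of the lid's pull bar: round steel, 12 mm thick, 108 mm free between its two arms, along the chest's y, in the lid's plane 210 mm from the hinge line, 38 mm clear of the lid's front edge. Can be pinched from above across the chest's x; turns in the fingers as the lid swings. Axes: the lid's own (x from bar to hinge, z out of its upper face).
- lid_hole (a point): Centre of the holding hole: oblong, 24 mm along the lid (towards the bar) by 11 mm along the hinge line, through a 6 mm thick steel ear on the lid's right edge; this point is at half thickness, 100 mm from the hinge line and 145 mm right of the chest's middle. Axes as lid_bar: z out of the lid's upper face.
- prop (a joint): Angle of the prop rod about its pivot, rad: 0 level with its tip pointing back (chest +x), grows as the tip lifts; range -0.4 to 1.6. Stiff pivot (0.11 N m): it stays where it is left. It swings in the plane of the holding hole. The tip goes through the hole with the rod at about 0.82 (0.77 to 0.87) and the lid at about 1.05; lift the lid above 1.4 before swinging the rod up.
- prop_axis (a point): Pivot of the rod, fixed on the chest's right side: 70 mm in front of the chest's centre, 145 mm right of it, 85 mm up.
- prop_grip (a point): Grip point on the rod's cross handle: a round steel bar 12 mm thick that stands out 80 mm to the right of the rod (chest -y), 85 mm from the pivot; the point is 55 mm out from the rod's plane. Can be pinched from above across the chest's x, 25 mm inside its outer end, and turns in the fingers as the rod swings.
- prop_tip (a point): Tip of the rod, 170 mm from the pivot. The last 22 mm is a round-ended pin 7 mm thick; below it is a shoulder 18 mm across on which the lid's ear rests; the rod is 8 mm thick.
- tub_a: tub of nuts with white-rimmed cap, 116 x 91 x 58 mm, beside the chest on the side away from the rod; bystander, origin under its centre
- tub_b: another such tub, further off to the left; bystander
- bar_a: wrapped nut bar 86 x 38 x 22 mm lying in front of the chest; bystander, origin under its centre
- bar_b: wrapped nut bar, as bar_a, in front of the chest; bystander
- bar_c: wrapped nut bar, as bar_a, beside the chest's front left corner; bystander
- label_roll: paper roll, 76 mm across, 30 mm high, lying flat on the rod side of the chest; bystander, origin under its centre
- spray: white bottle 60 mm across, 150 mm tall, at the right; bystander, origin under its centre

How it is judged (in metres and radians):
On the way, in this order (a step that is already met when the one before it is completed fails the run):
1. the lid is lifted clear of the rod (above 1.25 rad) (value of joint lid above 1.25 rad), for 0.2 s.
2. the rod is swung up (above 0.6 rad) (value of joint prop above 0.6 rad), for 0.2 s.
3. the rod's tip is through the holding hole (z of prop_tip in the frame of lid_hole between 0.006 and 0.024 m and x of prop_tip in the frame of lid_hole between -0.022 and 0.022 m and value of joint lid between 0.85 and 1.2 rad), for 0.2 s.
At the end, for the whole second after the job is handed in: The lid rests on the prop rod (they press on each other with over 0.3 N) at 0.85 to 1.2 rad and is still (under 0.05 rad/s); the rod's tip stands 6 to 24 mm beyond the mid-plane of the lid's ear on its upper side, within 22 mm of the holding hole's centre along the lid (all of step 3 and velocity of joint lid between -0.05 and 0.05 rad/s and contact force between prop and lid above 0.3 N); the robot touches nothing.
It fails at once if the lid is dropped (falls faster than 2.2 rad/s) (velocity of joint lid below -2.2 rad/s).
It fails at once if a bystander is moved more than 30 mm (distance of any of tub_a, tub_b, bar_a, bar_b, bar_c, label_roll, spray from where it was at the start of the episode above 0.03 m).
It also fails if it takes over 72 s, if anything falls off the work surface, if the arm or the gripper's body presses on something with over 40 N, if the wrist force passes 120 N, or if a joint passes its speed limit or range.

## Robot

A 7-joint arm with a two-finger parallel gripper is mounted at the origin on the work surface. World frame = base frame: x ahead of the robot, y to its left, z up, the work surface at z = 0. Lengths are in mm, angles in rad, forces in N, time in s.
With the tool pointing down it reaches from about 400 to 875 mm from the base axis. Payload 4.4 kg.
Tool frame: the origin (TCP) lies midway between the tips of the shut fingers; the grasp point (between the pads) lies 19 mm behind it (ctrl.grip_point_offset is the distance from the TCP to the grasp point, in mm); z points along the fingers, y is the line along which they close (so a half turn about z gives the same grasp; the last joint's range is limited). The gripper opens to 85 mm and grips with 20 to 120 N. Pads are 22 mm wide; open, the fingers measure 114 mm over their backs; the gripper's body (76 mm by 85 mm) begins 54 mm behind the grasp point. The pads swing forward as they close: fully open they stand 13 mm farther back than shut.
Start: joints at [1.037, 0.628, 0.038, 1.517, -0.027, 0.996, -0.02], TCP at [293.129, -580.167, 231.313] pointing down, gripper open.
Joint ranges: [-3.06, 3.06], [-0.37, 2.12], [-1.25, 1.32], [0.18, 2.47], [-1.1, 4.24], [0.23, 1.98], [-2.94, 2.94]. Speed limits (rad/s): [2.57, 2.57, 3.14, 3.14, 3.14, 3.14, 3.14].

## Interface

Orientations are given as [roll, pitch, yaw] about the fixed x, y, z axes, in that order (R = Rz(yaw) Ry(pitch) Rx(roll)).
In Python, from cell import ctrl, imaging, monitor gives the robot as it stands (ctrl), with the cameras (imaging) and the readings (monitor).
- The arm moves only by the shell command python3 nudge.py 'ROWS'. ROWS is a JSON list of rows, 1 to 12 of them, each of 7 numbers: dx, dy, dz in mm, then a rotation vector rx, ry, rz in rad, then the finger opening in mm; each row shifts and turns the commanded pose from where the row before left it, along the tool's axes as they then stand; what a row does not reach is not made up. A row lasts 1/10 s, in which the tool goes at most 50 mm and 0.15 rad, less where a joint would pass 70% of its speed; a pose out of reach is approached as far as the arm can. The fingers move at their own pace and stop on an object; the grip force is fixed at half the most. Time passes only in rows, so rows that do not move let the fingers close. It prints the time, the measured TCP pose, the force, the opening and the grip force at its end.
- monitor.read_state(): the state, without advancing time (a new reading comes with each control period).
- imaging.get_image(name): name is "scene" or "top" or "wrist"; returns the picture (400x640x3 uint8, blue, green, red); there is no depth.
- imaging.calibration(name): a dict with "fx", "fy", "cx", "cy" (pixels), "k1" (the pictures are not rectified: a ray, as slopes to the right and down, at radius r is drawn at 1 + k1 r^2 times it, then the intrinsics apply), "rvec" (rotation vector, rad) and "tvec" (3), from world to camera coordinates, as OpenCV has them; the wrist camera has in their place "hand_eye" (4x4, takes a point from camera to tool coordinates, whose origin is the TCP and whose axes are the flange's). Camera axes: x right, y down, z forward; pixel columns grow to the right and rows downward; lengths in mm; the calibration is good to about 2 mm. A picture is of the moment at which its call begins: read the wrist's pose just before it. calibration takes no time and is no camera call.
- ctrl.finish_job(): hands the job in; it is judged then, once.
The state is a dict: "clock": time; "qpos": joint angles; "qd": joint speeds; "tau": joint torques, N m; "eef_pos": TCP position; "tool_rot": TCP orientation; "force": force on the tool from outside, world axes, zero at the start; "torque": the same for the moment, N m; "width": finger opening in mm; "gripper_force": force on a finger pad.
Only numpy, scipy, OpenCV 4.12 (cv2) and the standard library are available. Lean on these libraries where they do the work, as an engineer would, in place of code of your own. Each camera call takes 0.05 s, during which the arm holds its last target. There are 200 camera calls.

## Working session

There is one attempt and no reset: what is moved stays moved. The work goes in short steps, Python scripts to look and compute and a shell command to move; the robot and the scene stay as the last step left them, time stands still between calls to the robot, and variables do not carry over. Pictures are saved under pics/ and viewed, at most 10 in all, crops included, and the job is handed in when it is done.

```bash
ls; mkdir -p pics
python3 - <<'E'
from cell import ctrl, imaging, monitor
import cv2,numpy as np
for n in("scene","top"):
    cv2.imwrite(f"pics/{n}0.png",imaging.get_image(n)); print(n,imaging.calibration(n))
print(imaging.calibration("wrist")); s=monitor.read_state();print(s)
E
```

```text
cell.py
nudge.py
pics
scene {'fx': 364.339997375615, 'fy': 364.339997375615, 'cx': 322.69048306407444, 'cy': 192.15066419196606, 'k1': -0.03972217718550354, 'rvec': array([ 2.11245111,  1.50468651, -0.45775483]), 'tvec': array([-123.6713687 , -358.0754596 , 1625.60306397])}
top {'fx': 405.2612328976543, 'fy': 405.2612328976543, 'cx': 317.45869103167394, 'cy': 198.84490436314522, 'k1': 0.033331513254023816, 'rvec': array([ 2.13465622, -2.19805525,  0.11199874]), 'tvec': array([ -37.37229283,  535.05217816, 1349.34562587])}
{'fx': 345.59521697015447, 'fy': 345.59521697015447, 'cx': 322.76215571941776, 'cy': 201.96495534568425, 'k1': -0.06795382144852512, 'hand_eye': array([[-4.00682903e-04, -9.64001399e-01, -2.65896865e-01,
         6.70380728e+01],
       [ 9.99999803e-01, -2.57730761e-04, -5.72515246e-04,
        -1.09748887e+00],
       [ 4.83375697e-04, -2.65897042e-01,  9.64001312e-01,
        -1.42968888e+02],
       [ 0.00000000e+00,  0.00000000e+00,  0.00000000e+00,
         1.00000000e+00]])}
{'clock': 0.1, 'qpos': array([ 1.03720452,  0.62922347,  0.03847053,  1.51825122, -0.02696629,
        0.99631227, -0.02000389]), 'qd': array([ 0.00062057, -0.0018517 , -0.00016321, -0.00136843, -0.00074471,
       -0.00060005,  0.00058831]), 'tau': array([ 3.34345081e-03, -5.64537692e+01,  1.23051502e+00, -1.93973994e+01,
        1.13172378e-02,  5.41133704e-03, -1.25353833e-05]), 'eef_pos': array([ 292.85240076, -579.67290005,  230.50644712]), 'tool_rot': array([-3.13991782e+00,  5.83630062e-05,  4.67785835e-01]), 'force': array([ 0.3490814 , -0.32001399,  0.13108697]), 'torque': array([-0.00743934,  0.04982967, -0.01035654]), 'gripper_force': 0.0, 'width': 85.3983477271183}
```

View pics/scene0.png

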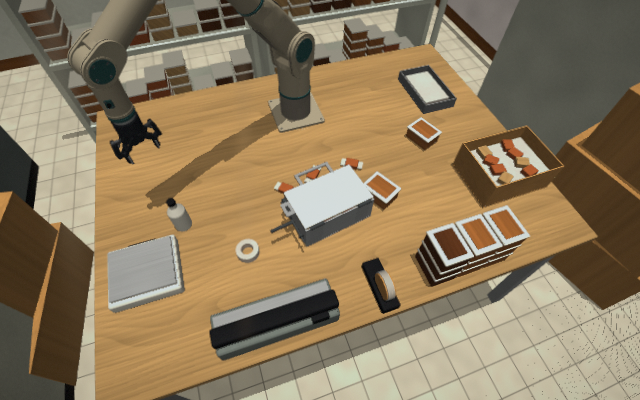

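View pics/top0.png

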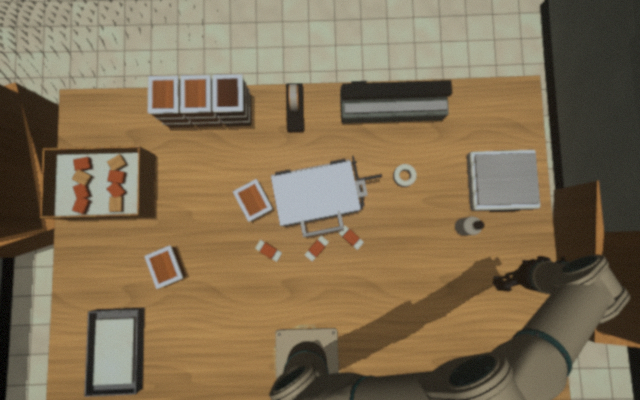

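The scene view shows the chest near (330,205) with the rod on its left at (280,228), and the roll at (247,250). The top view shows the lid spanning (271,163)-(364,227), the pull bar near (324,231), the rod handle near (372,179) and the roll at (404,175).

```bash
cat > h.py <<'E'
import cv2,numpy as np
from scipy.spatial.transform import Rotation as R
from cell import ctrl, imaging, monitor
def ray(n,uv,T=None):
    """origin, direction (world); T = 4x4 tool pose for the wrist camera"""
    c=imaging.calibration(n); d=np.array([(uv[0]-c['cx'])/c['fx'],(uv[1]-c['cy'])/c['fy']])
    s=d.copy()
    for _ in range(20): s=d/(1+c['k1']*(s@s))
    v=np.r_[s,1]
    if n=="wrist":
        M=T@c['hand_eye']; return M[:3,3],M[:3,:3]@v
    m=R.from_rotvec(c['rvec']).as_matrix(); return -m.T@c['tvec'],m.T@v
def onz(n,uv,z,T=None):
    o,d=ray(n,uv,T); return o+d*(z-o[2])/d[2]
def tri(*obs):
    A=np.zeros((3,3));b=np.zeros(3);P=[]
    for o in obs:
        p,d=ray(*o); d=d/np.linalg.norm(d); M=np.eye(3)-np.outer(d,d);A+=M;b+=M@p;P.append((p,M))
    x=np.linalg.solve(A,b); return x,[round(float(np.linalg.norm(M@(x-p))),1) for p,M in P]
def tool(s):
    T=np.eye(4);T[:3,:3]=R.from_euler('xyz',s['tool_rot']).as_matrix();T[:3,3]=s['eef_pos'];return T
def proj(n,X,T=None):
    c=imaging.calibration(n)
    if n=="wrist": v=np.linalg.inv(T@c['hand_eye'])@np.r_[X,1]; v=v[:3]
    else: v=R.from_rotvec(c['rvec']).as_matrix()@X+c['tvec']
    s=v[:2]/v[2]; s=s*(1+c['k1']*(s@s)); return s*c['fx']+[c['cx'],c['cy']]
E
python3 - <<'E'
from h import *
a=cv2.imread('pics/scene0.png')[150:270,230:410];b=cv2.imread('pics/top0.png')[145:270,225:425]
a=cv2.resize(a,(720,480//1)[:2],interpolation=2)[:480]
cv2.imwrite('pics/c1.png',cv2.resize(cv2.imread('pics/scene0.png')[150:270,240:400],None,fx=5,fy=5,interpolation=2))
cv2.imwrite('pics/c2.png',cv2.resize(b,None,fx=4,fy=4,interpolation=2))
E
```

```text
(no output)
```

View pics/c1.png

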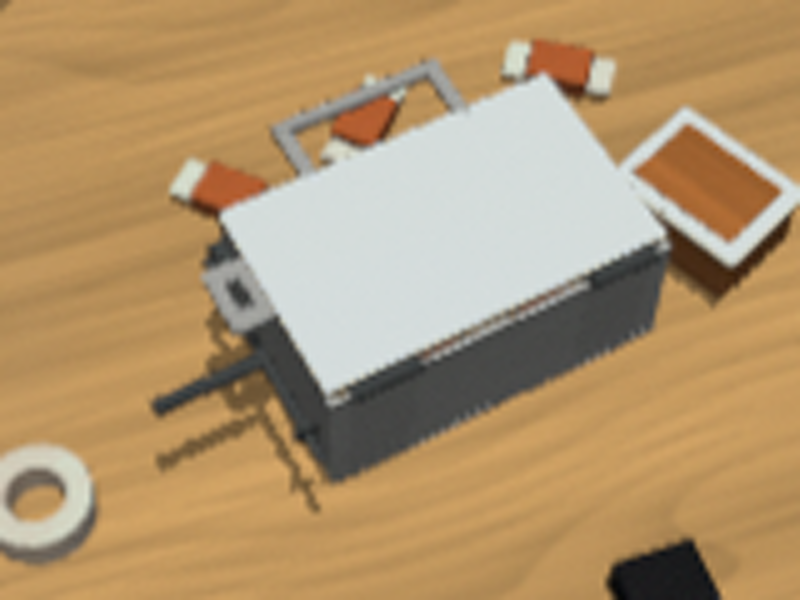

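View pics/c2.png

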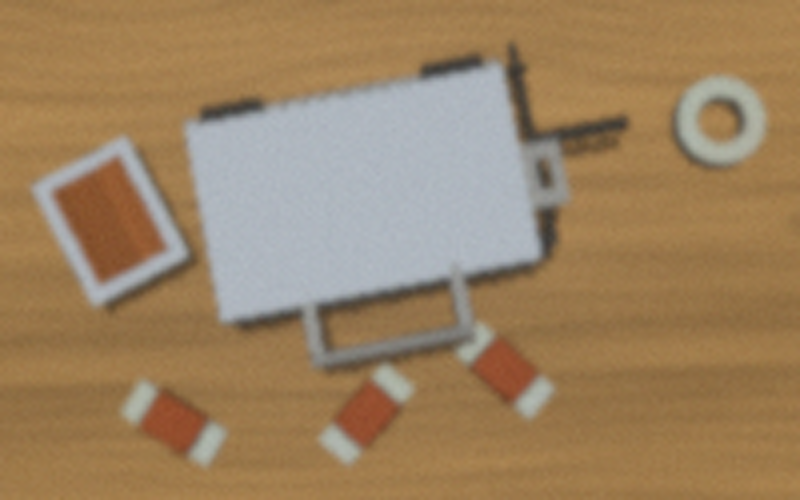

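Crop 1 (5x) shows the lid corners at (220,213), (545,75), (667,240) and (333,402), the bar from (280,130) to (433,65), and the handle tip at (158,406). Crop 2 (4x) shows the matching corners at (543,260), (222,324), (187,122) and (502,62), the bar from (320,360) to (470,333), and the handle tip at (625,123).

Run:
```python
from h import *
np.set_printoptions(precision=1,suppress=True)
f=lambda x,y:((x+.5)/5-.5+240,(y+.5)/5-.5+150)
g=lambda x,y:((x+.5)/4-.5+225,(y+.5)/4-.5+145)
P={'FR':((220,213),(543,260)),'FL':((545,75),(222,324)),'BL':((667,240),(187,122)),'BR':((333,402),(502,62)),'barR':((281,132),(470,333)),'barL':((433,66),(320,360)),'htip':((158,406),(623,124)),'hole':((240,292),(546,174)),'hbase':((262,362),(545,137)),'rtip':((303,435),(513,47))}
X={}
for k,(a,b) in P.items():
    X[k],e=tri(('scene',f(*a)),('top',g(*b))); print(k,X[k],e)
xa=(X['BL']+X['BR']-X['FL']-X['FR'])[:2]; ya=(X['BL']+X['FL']-X['BR']-X['FR'])[:2]
print(np.arctan2(xa[1],xa[0]),np.arctan2(-ya[0],ya[1]), np.linalg.norm(xa)/2,np.linalg.norm(ya)/2,sum(X[k] for k in('FR','FL','BL','BR'))/4)
```

```text
FR [ 486.8 -185.2  116.7] [2.8, 2.8]
FL [443.7  69.4 114.5] [2.1, 2.1]
BL [605.4  93.5 117.5] [1.6, 1.6]
BR [ 648.  -158.1  113.3] [3.8, 3.8]
barR [ 431.1 -125.5  113. ] [3.0, 3.0]
barL [413.3  -6.4 119. ] [3.2, 3.2]
htip [ 598.7 -259.8   83.3] [1.5, 1.5]
hole [ 554.8 -190.3  120.7] [2.5, 2.5]
hbase [ 590.3 -191.1   88.5] [5.7, 5.7]
rtip [ 660.4 -175.   101.7] [3.1, 3.1]
0.15707296461779596 0.16775967068314884 163.45395717778425 256.6867173932187 [546.  -45.1 115.5]
```

```bash
r="[31,-33.4,-6.3,0,0,0,40]"; python3 nudge.py '[[31,-33.4,-6.3,0,0,0,40],[31,-33.4,-6.3,0,0,0,40],[31,-33.4,-6.3,0,0,0,40],[31,-33.4,-6.3,0,0,0,40],[31,-33.4,-6.3,0,0,0,40],[31,-33.4,-6.3,0,0,0,40],[31,-33.4,-6.3,0,0,0,40],[31,-33.4,-6.3,0,0,0,40],[31,-33.4,-6.3,0,0,0,40],[31,-33.4,-6.3,0,0,0,40],[31,-33.4,-6.3,0,0,0,40]]'
python3 nudge.py '[[0,0,0,0,0,-0.141,40],[0,0,0,0,0,-0.141,40],[0,0,0,0,0,-0.141,40],[0,0,0,0,0,-0.141,40],[0,0,0,0,0,-0.141,40],[0,0,0,0,0,-0.141,40],[0,0,0,0,0,-0.141,40],[0,0,0,0,0,-0.141,40],[0,0,0,0,0,-0.141,40],[0,0,0,0,0,0,40],[0,0,0,0,0,0,40]]'
python3 - <<'E'
from h import *
s=monitor.read_state(); im=imaging.get_image('wrist'); cv2.imwrite('pics/w1.png',im); np.save('pics/w1.npy',tool(s)); print(s['qpos'].round(2),s['eef_pos'],s['tool_rot'],s['width'])
T=tool(s)
for X in ([431.1,-125.5,114],[413.3,-6.4,114]): print(proj('wrist',np.array(X),T))
E
```

```text
clock: 1.2
eef_pos: [431.8, -96.7, 300.8]
tool_rot: [3.141, 0.0, 0.468]
force: [0.4, -0.9, 0.3]
width: 40.3
gripper_force: 0.0
clock: 2.3
eef_pos: [431.6, -98.6, 300.5]
tool_rot: [-3.141, -0.0, 1.733]
force: [-0.3, -0.1, -0.4]
width: 39.7
gripper_force: 0.0
[ 0.41  0.26 -0.32  1.96  0.1   0.94  0.21] [431.59721518 -98.60303672 300.46093044] [-3.14117653e+00 -1.70500930e-04  1.73319150e+00] 39.74185362193097
[318.68433287 205.97345514]
[320.11629795  78.38672766]
```

View pics/w1.png

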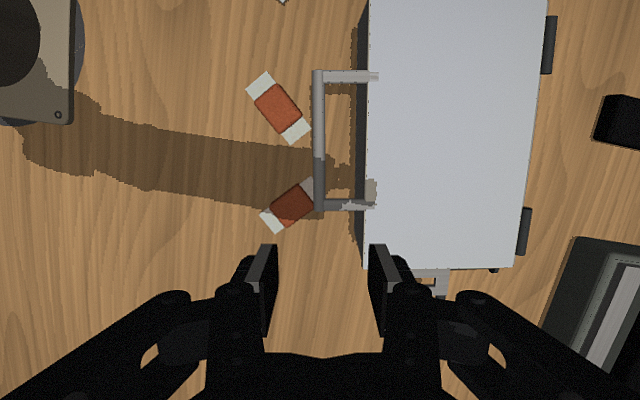

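The wrist view shows the pull bar running vertically at column 319 between rows 71 and 210. The lid's front edge is at column 365 and its right edge at row 268 (columns 363 to 514).

Run:
```python
from h import *
np.set_printoptions(precision=1,suppress=True)
T=np.load('pics/w1.npy')
f=lambda x,y:((x+.5)/5-.5+240,(y+.5)/5-.5+150)
g=lambda x,y:((x+.5)/4-.5+225,(y+.5)/4-.5+145)
for k,a,b,w in (('barR',(281,132),(470,333),(319,206)),('barL',(433,66),(320,360),(318.5,75)),('FR',(220,213),(543,260),(363,268)),('BR',(333,402),(502,62),(514,268))):
    print(k,tri(('scene',f(*a)),('top',g(*b)),('wrist',w,T)),tri(('top',g(*b)),('wrist',w,T))[0],tri(('scene',f(*a)),('wrist',w,T))[0],onz('wrist',w,114,T))
```

```text
barR (array([ 431.3, -125.6,  113.3]), [3.0, 3.0, 0.2]) [ 431.2 -129.   101.7] [ 432.1 -124.1  114.3] [ 431.4 -125.5  114. ]
barL (array([412.4,  -5.5, 117.9]), [2.7, 3.9, 1.7]) [412.2 -10.7 184.3] [411.6  -3.2 115.9] [411.4  -3.7 114. ]
FR (array([ 486.9, -184.8,  115.9]), [2.4, 3.3, 0.9]) [ 488.  -188.6  106.4] [ 487.3 -183.   116.6] [ 487.5 -184.7  114. ]
BR (array([ 648. , -158.7,  114.3]), [4.4, 3.2, 1.1]) [ 647.2 -160.7  114.4] [ 648.6 -157.2  114.6] [ 648.1 -160.   114. ]
```

```bash
python3 nudge.py '[[12,-1.6,30,0,0,0,40],[12,-1.5,40,0,0,0,40],[11.2,-1.5,40,0,0,0,40],[0,0,35,0,0,0,40],[0,0,0,0,0,0,40],[0,0,0,0,0,0,40]]'
python3 - <<'E'
from h import *
np.set_printoptions(precision=1,suppress=True)
s=monitor.read_state(); im=imaging.get_image('wrist'); cv2.imwrite('pics/w2.png',im); np.save('pics/w2.npy',tool(s)); T=tool(s);print(s['eef_pos'],s['tool_rot'])
for X in ([431.4,-125.5,114],[411.4,-3.7,114],[421.4,-64.6,114]): print(proj('wrist',np.array(X),T))
E
```

```text
clock: 2.95
eef_pos: [421.7, -64.5, 155.9]
tool_rot: [-3.141, -0.0, 1.736]
force: [0.6, 0.7, 0.2]
width: 39.9
gripper_force: 0.0
[421.7 -64.5 155.9] [-3.1 -0.   1.7]
[323.  324.9]
[323.5 120.2]
[323.2 231.5]
```

View pics/w2.png

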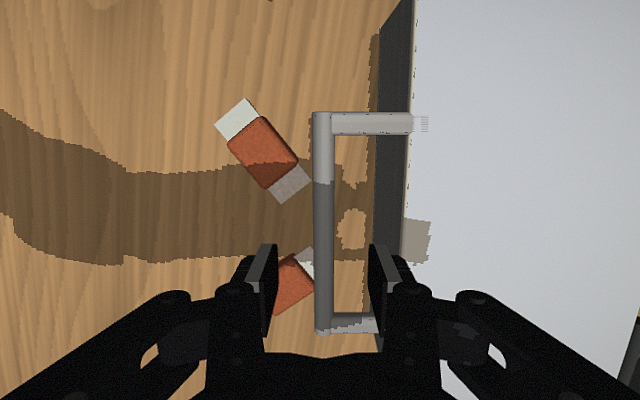

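The bar is at column 322.5, rows 123 to 323, centred between the fingers, and the rear finger clears the lid's edge. I'll descend and grip.

```bash
python3 nudge.py '[[0,0,21,0,0,0,40],[0,0,21,0,0,0,40],[0,0,20,0,0,0,40],[0,0,0,0,0,0,40],[0,0,0,0,0,0,0],[0,0,0,0,0,0,0],[0,0,0,0,0,0,0],[0,0,0,0,0,0,0],[0,0,0,0,0,0,0],[0,0,0,0,0,0,0]]'
```

```text
clock: 4.0
eef_pos: [422.1, -64.9, 95.2]
tool_rot: [3.14, 0.001, 1.736]
force: [-1.5, -0.1, 6.2]
width: 9.8
gripper_force: 58.4
```

```bash
python3 nudge.py '[[0,1.5,-25.1,0,0,0,0],[0,4.5,-24.8,0,0,0,0],[0,7.4,-24.1,0,0,0,0],[0,10.3,-23,0,0,0,0],[0,12.9,-21.6,0,0,0,0],[0,0,0,0,0,0,0],[0,0,0,0,0,0,0]]'
```

```text
clock: 4.7
eef_pos: [455.7, -59.2, 213.2]
tool_rot: [-3.139, 0.001, 1.736]
force: [-5.5, -2.0, 0.9]
width: 9.5
gripper_force: 59.2
```

```bash
python3 nudge.py '[[0,15.4,-19.9,0,0,0,0],[0,17.7,-17.9,0,0,0,0],[0,19.7,-15.6,0,0,0,0],[0,21.5,-13.2,0,0,0,0],[0,22.9,-10.5,0,0,0,0],[0,0,0,0,0,0,0],[0,0,0,0,0,0,0]]'
```

```text
clock: 5.4
eef_pos: [553.2, -42.7, 293.9]
tool_rot: [3.14, 0.002, 1.736]
force: [-12.0, -1.3, 27.0]
width: 9.5
gripper_force: 63.1
```

The 27 N of force points outward along the lid, so my arc is about 3 mm too tight. I'll shift it up and continue.

```bash
python3 nudge.py '[[0,-1,-3,0,0,0,0],[0,0,0,0,0,0,0]]'; python3 nudge.py '[[0,24,-7.7,0,0,0,0],[0,24.7,-4.8,0,0,0,0],[0,25.1,-1.8,0,0,0,0],[0,20,1,0,0,0,0],[0,0,0,0,0,0,0],[0,0,0,0,0,0,0]]'
```

```text
clock: 5.6
eef_pos: [552.1, -42.9, 293.7]
tool_rot: [3.141, 0.001, 1.736]
force: [-5.2, -0.7, 10.3]
width: 9.7
gripper_force: 61.5
clock: 6.2
eef_pos: [645.4, -27.0, 305.8]
tool_rot: [3.141, -0.0, 1.737]
force: [-0.8, 0.1, 2.2]
width: 9.7
gripper_force: 64.5
```

```bash
python3 nudge.py '[[0,8,1,0,0,0,0],[0,6,1,0,0,0,0],[0,0,0,0,0,0,0],[0,0,0,0,0,0,50],[0,0,0,0,0,0,50],[0,0,0,0,0,0,50],[0,0,-20,0,0,0,50],[0,0,-30,0,0,0,50],[0,0,-30,0,0,0,50],[0,0,0,0,0,0,50]]'
python3 - <<'E'
from h import *
np.set_printoptions(precision=1,suppress=True)
s=monitor.read_state()
for n in ('scene','top','wrist'): cv2.imwrite(f'pics/{n}3.png',imaging.get_image(n))
T=tool(s); np.save('pics/w3.npy',T)
C=np.array([547.2,-43.9,0]); Q=R.from_euler('z',.163).as_matrix()
for a in (0,.1,-.1):
  g=C+Q@[-70+85*np.cos(a),-200,85+85*np.sin(a)]; e=C+Q@[-70+85*np.cos(a),-225,85+85*np.sin(a)]
  print(a,g,[proj(n,e) for n in('scene','top')],proj('wrist',e,T))
print(T[:3,3])
a=cv2.imread('pics/scene3.png')[130:270,240:400];b=cv2.imread('pics/top3.png')[120:260,300:420]
cv2.imwrite('pics/c3.png',np.hstack([cv2.resize(a,(480,420),interpolation=2)[:, :440],cv2.resize(b,(360,420),interpolation=2)]))
E
```

```text
clock: 7.2
eef_pos: [660.8, -24.4, 388.5]
tool_rot: [3.133, 0.001, 1.737]
force: [0.7, -0.5, 0.6]
width: 50.2
gripper_force: 0.0
0 [ 594.5 -238.8   85. ] [array([269.6, 230.8]), array([381.1, 175.5])] [253.6 313.1]
0.1 [ 594.  -238.9   93.5] [array([269.2, 229.4]), array([381.5, 175.2])] [252.2 316.4]
-0.1 [ 594.  -238.9   76.5] [array([269.8, 232. ]), array([380.7, 176. ])] [254.3 309.9]
[660.8 -24.4 388.5]
```

View pics/c3.png

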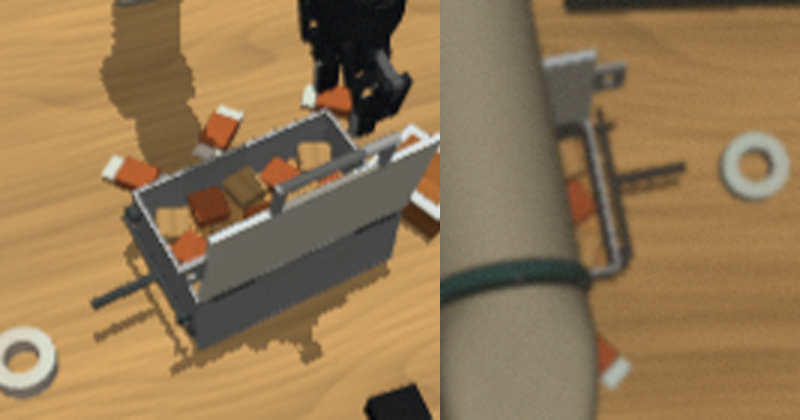

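The lid leans back open. The handle tip is at scene (271.7,231) and top (381.3,176), which matches the prediction for a rod angle near 0. Next I'll go above the handle and look.

```bash
python3 nudge.py '[[-40.1,-20.2,0,0,0,0,50],[-40.1,-20.2,0,0,0,0,50],[-40.1,-20.2,0,0,0,0,50],[-40.1,-20.2,0,0,0,0,50],[-40.1,-20.1,0,0,0,0,50],[0,0,40,0,0,0,50],[0,0,40,0,0,0,50],[0,0,40,0,0,0,50],[0,0,40,0,0,0,50],[0,0,40,0,0,0,50],[0,0,0,0,0,0,50],[0,0,0,0,0,0,50]]'
python3 - <<'E'
from h import *
np.set_printoptions(precision=1,suppress=True)
s=monitor.read_state()
cv2.imwrite(f'pics/w4.png',imaging.get_image('wrist'))
T=tool(s); np.save('pics/w4.npy',T);print(T[:3,3],s['tool_rot'])
C=np.array([547.2,-43.9,0]); Q=R.from_euler('z',.163).as_matrix()
for y in(-145,-225): print(proj('wrist',C+Q@[15,y,85],T))
E
```

```text
clock: 8.55
eef_pos: [591.9, -238.9, 183.1]
tool_rot: [-3.14, -0.001, 1.737]
force: [0.6, -0.1, 0.8]
width: 50.1
gripper_force: 0.0
[ 591.9 -238.9  183.1] [-3.1 -0.   1.7]
[327.8 127.8]
[327.1 237.3]
```

View pics/w4.png

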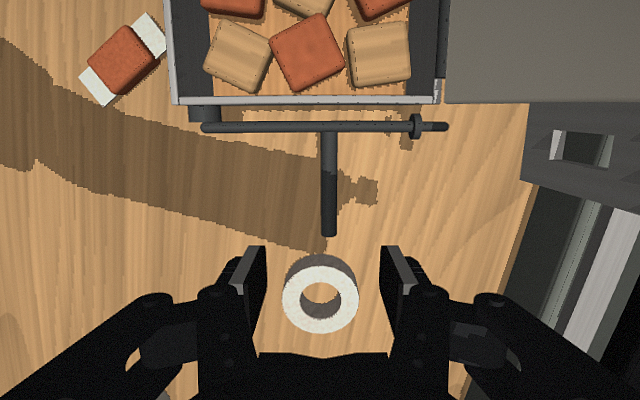

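The handle is at column 329, from the rod at row 127 to its tip at row 236. That is within 2 px of the prediction at z = 85. I'll descend and pinch it.

```bash
python3 nudge.py '[[0,3.4,30,0,0,0,50],[0,0,35,0,0,0,50],[0,0,35,0,0,0,50],[0,0,17,0,0,0,50],[0,0,0,0,0,0,50],[0,0,0,0,0,0,0],[0,0,0,0,0,0,0],[0,0,0,0,0,0,0],[0,0,0,0,0,0,0],[0,0,0,0,0,0,0],[0,0,0,0,0,0,0],[0,0,0,0,0,0,0]]'
```

```text
clock: 9.8
eef_pos: [596.0, -239.4, 67.0]
tool_rot: [3.141, 0.001, 1.736]
force: [-0.6, -2.4, 2.4]
width: 9.7
gripper_force: 58.6
```

```bash
python3 nudge.py '[[0,-0.8,-11.6,0,0,0,0],[0,-2.3,-11.3,0,0,0,0],[0,-3.9,-11,0,0,0,0],[0,-5.4,-10.3,0,0,0,0],[0,-6.7,-9.4,0,0,0,0],[0,-7.9,-8.5,0,0,0,0],[0,0,0,0,0,0,0],[0,0,0,0,0,0,0],[0,0,0,0,0,0,0]]'
```

```text
clock: 10.7
eef_pos: [576.2, -242.8, 131.8]
tool_rot: [3.127, 0.004, 1.738]
force: [9.5, -1.7, 3.2]
width: 9.2
gripper_force: 59.3
```

Run:
```python
from h import *
np.set_printoptions(precision=1,suppress=True)
s=monitor.read_state()
w=imaging.get_image('wrist');sc=imaging.get_image('scene');cv2.imwrite('pics/w5.png',w);cv2.imwrite('pics/s5.png',sc)
T=tool(s); np.save('pics/w5.npy',T);print(s['eef_pos'],s['tool_rot'],s['force'])
C=np.array([547.2,-43.9,0]); Q=R.from_euler('z',.163).as_matrix()
for a in(.7,.75,.8,.85):
  for L in(0,170):
    X=C+Q@[-70+L*np.cos(a),-145,85+L*np.sin(a)]; print(a,L,proj('wrist',X,T),proj('scene',X))
u=cv2.resize(w[0:210,130:530],(800,420),interpolation=2)
cv2.imwrite('pics/c5.png',np.vstack([u[:, :],]))
cv2.imwrite('pics/c5.png',np.hstack([cv2.resize(w[0:200,200:500],(450,300),interpolation=2),cv2.resize(sc[160:260,250:350],(300,300),interpolation=2)]))
```

```text
[ 576.2 -242.8  131.8] [3.1 0.  1.7] [ 9.5 -1.7  3.2]
0.7 0 [200.3 130.5] [280.9 201.9]
0.7 170 [587.3 164.2] [296.4 213.5]
0.75 0 [200.3 130.5] [280.9 201.9]
0.75 170 [585.  168.5] [295.5 211. ]
0.8 0 [200.3 130.5] [280.9 201.9]
0.8 170 [580.  173.4] [294.5 208.4]
0.85 0 [200.3 130.5] [280.9 201.9]
0.85 170 [571.5 178.8] [293.5 205.8]
```

View pics/c5.png

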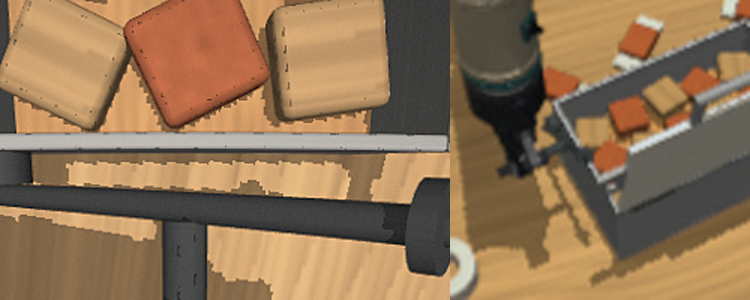

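The wrist crop (1.5x) shows the rod running right, with the cross handle joining at crop (185,207) and the shoulder collar centred at crop (427,228). The rod is clearly raised.

Run:
```python
from h import *
np.set_printoptions(precision=3,suppress=True)
T=np.load('pics/w5.npy');C=np.array([547.2,-43.9,0]); Q=R.from_euler('z',.163).as_matrix()
for a in(.55,.6,.65,.7,.75,.8,.85):
    print(a,[ (proj('wrist',C+Q@[-70+L*np.cos(a),-145,85+L*np.sin(a)],T)-[200,0])*1.5 for L in(85,145,148)], proj('wrist',C+Q@[-70+85*np.cos(a),-200,85+85*np.sin(a)],T))
for p in((185,207),(427,228)):
    o,d=ray('wrist',(p[0]/1.5+200,p[1]/1.5),T); o=Q.T@(o-C);d=Q.T@d; X=o+d*(-145-o[1])/d[1]; r=X-[-70,-145,85]; print(X,np.arctan2(r[2],r[0]),np.hypot(r[0],r[2]))
```

```text
0.55 [array([208.414, 206.249]), array([444.619, 220.876]), array([459.126, 221.876])] [336.991 259.158]
0.6 [array([200.645, 207.379]), array([440.882, 224.017]), array([456.105, 225.178])] [332.256 262.568]
0.65 [array([191.799, 208.525]), array([434.784, 227.378]), array([450.705, 228.724])] [326.899 266.01 ]
0.7 [array([181.844, 209.685]), array([425.941, 230.973]), array([442.515, 232.531])] [320.904 269.467]
0.75 [array([170.752, 210.854]), array([413.912, 234.816]), array([431.062, 236.619])] [314.262 272.923]
0.8 [array([158.507, 212.028]), array([398.2 , 238.92]), array([415.798, 241.005])] [306.967 276.356]
0.85 [array([145.102, 213.2  ]), array([378.252, 243.295]), array([396.108, 245.703])] [299.021 279.745]
[  -4.06 -145.    131.99] 0.6191421861907072 80.97003569491488
[  43.261 -145.     173.901] 0.6654775990863933 143.9841912373166
```

The rod is at only about 0.68, so the bar has slipped towards the fingertips. I'll open, drop 11 mm, regrip and continue the swing.

```bash
python3 nudge.py '[[0,0,0,0,0,0,40],[0,0,0,0,0,0,40],[0,0,0,0,0,0,40],[0,6.5,0,0,0,0,40],[0,0,11,0,0,0,40],[0,0,0,0,0,0,40],[0,0,0,0,0,0,40]]'
cat > rod.py <<'E'
from h import *
s=monitor.read_state();T=tool(s);w=imaging.get_image('wrist');np.save('pics/wr.npy',T);cv2.imwrite('pics/wr.png',w)
C=np.array([547.2,-43.9,0]); Q=R.from_euler('z',.163).as_matrix()
print(Q.T@(s['eef_pos']-C),s['force'])
g=cv2.cvtColor(w,cv2.COLOR_BGR2HSV)
for a in np.arange(.6,.92,.04):
    q=[proj('wrist',C+Q@[-70+85*np.cos(a),y,85+85*np.sin(a)],T).round(0) for y in(-155,-170,-185)]; print(round(a,2),*q,proj('wrist',C+Q@[-70+146*np.cos(a),-145,85+146*np.sin(a)],T).round(0))
for r in(150,160,170,180,190,200):   # dark runs across the handle
    d=np.where((g[r,200:480,2]<75)&(g[r,200:480,1]<90))[0]+200
    print(r,[(int(x[0]),int(x[-1])) for x in np.split(d,np.where(np.diff(d)>2)[0]+1) if len(x)>8])
E
python3 rod.py
```

```text
clock: 11.5
eef_pos: [574.8, -241.7, 116.8]
tool_rot: [-3.14, -0.001, 1.737]
force: [-0.0, -1.3, -0.7]
width: 40.0
gripper_force: 0.0
[  -4.8252454  -199.71244687  116.8072537 ] [-0.02276117 -1.3114372  -0.68130386]
0.6 [338. 172.] [337. 211.] [337. 247.] [526. 160.]
0.64 [332. 174.] [332. 213.] [332. 250.] [523. 163.]
0.68 [327. 175.] [327. 215.] [326. 253.] [520. 165.]
0.72 [321. 176.] [321. 217.] [320. 256.] [515. 168.]
0.76 [314. 178.] [314. 219.] [314. 258.] [508. 172.]
0.8 [306. 179.] [307. 221.] [307. 261.] [499. 175.]
0.84 [299. 180.] [299. 224.] [300. 264.] [488. 179.]
0.88 [290. 182.] [291. 226.] [292. 267.] [474. 182.]
0.92 [281. 183.] [282. 228.] [284. 269.] [457. 187.]
150 [(274, 479)]
160 [(333, 341), (361, 479)]
170 [(310, 318), (446, 479)]
180 [(310, 321)]
190 [(310, 319)]
200 [(310, 318)]
```

Run:
```python
import cv2
w=cv2.imread('pics/wr.png')
for r in(180,190,200,215): print(r,[tuple(int(v) for v in p) for p in w[r,298:350:2]])
```

```text
180 [(74, 107, 135), (75, 106, 135), (71, 100, 129), (72, 104, 132), (76, 109, 135), (76, 111, 141), (46, 44, 43), (58, 58, 59), (63, 65, 66), (69, 68, 66), (77, 76, 75), (45, 49, 45), (75, 76, 75), (79, 78, 75), (78, 80, 77), (83, 82, 81), (80, 80, 79), (81, 82, 79), (78, 80, 78), (74, 75, 74), (73, 73, 71), (60, 57, 59), (47, 48, 51), (77, 109, 138), (67, 99, 125), (71, 103, 131)]
190 [(72, 105, 133), (72, 103, 130), (72, 104, 134), (74, 107, 135), (74, 106, 134), (78, 110, 141), (45, 43, 45), (53, 53, 53), (65, 66, 66), (68, 67, 68), (73, 72, 73), (76, 74, 73), (78, 79, 77), (79, 80, 80), (76, 76, 75), (81, 82, 79), (78, 79, 79), (82, 80, 79), (74, 74, 73), (73, 74, 72), (71, 71, 70), (53, 53, 52), (57, 69, 80), (73, 108, 139), (80, 113, 143), (79, 111, 141)]
200 [(68, 102, 129), (74, 105, 130), (76, 107, 134), (74, 107, 136), (69, 102, 130), (70, 105, 133), (46, 53, 54), (59, 59, 59), (65, 62, 64), (62, 67, 65), (71, 72, 71), (74, 75, 74), (80, 82, 82), (82, 84, 83), (77, 79, 75), (80, 80, 78), (79, 82, 82), (67, 69, 70), (77, 75, 76), (73, 75, 74), (70, 71, 69), (56, 57, 54), (54, 66, 75), (77, 112, 144), (74, 109, 140), (72, 104, 132)]
215 [(72, 105, 132), (74, 106, 136), (72, 106, 136), (72, 105, 131), (70, 103, 130), (74, 107, 137), (40, 40, 45), (47, 40, 45), (45, 44, 43), (48, 49, 45), (48, 43, 45), (49, 52, 48), (51, 50, 49), (50, 48, 45), (47, 46, 48), (49, 51, 49), (51, 53, 49), (48, 49, 47), (47, 49, 49), (43, 44, 43), (46, 47, 47), (34, 36, 35), (64, 86, 107), (81, 115, 143), (73, 106, 136), (75, 107, 139)]
```

```bash
python3 nudge.py '[[0,0,0,0,0,0,0],[0,0,0,0,0,0,0],[0,0,0,0,0,0,0],[0,0,0,0,0,0,0],[0,0,0,0,0,0,0],[0,-2.4,-2.9,0,0,0,0],[0,-2.5,-2.8,0,0,0,0],[0,-2.6,-2.6,0,0,0,0],[0,0,0,0,0,0,0],[0,0,0,0,0,0,0]]'
cat > rod.py <<'E'
from h import *
from scipy.optimize import brentq
np.set_printoptions(precision=2,suppress=True)
s=monitor.read_state();T=tool(s);w=imaging.get_image('wrist');np.save('pics/wr.npy',T);cv2.imwrite('pics/wr.png',w)
C=np.array([547.2,-43.9,0]); Q=R.from_euler('z',.163).as_matrix()
print(Q.T@(s['eef_pos']-C),s['force'],s['width'])
m=cv2.cvtColor(w,cv2.COLOR_BGR2HSV)[:,:,1]<70   # steel against wood
for r in(180,190,200,210):
    d=np.where(m[r,230:440])[0]+230
    L=[(int(x[0]),int(x[-1])) for x in np.split(d,np.where(np.diff(d)>3)[0]+1) if 15<len(x)<60]
    for l in L:
        c=sum(l)/2
        def k(a,x0=-70):  # column error of the handle at this row
            f=lambda y:proj('wrist',C+Q@[x0+85*np.cos(a),y,85+85*np.sin(a)],T)
            y=brentq(lambda y:f(y)[1]-r,-225,-120); return f(y)[0]-c
        print(r,l,c,[brentq(k,.3,1.3,args=(x,)) for x in(-70,-68.6)])
E
python3 rod.py
```

```text
clock: 12.55
eef_pos: [568.3, -243.3, 126.7]
tool_rot: [3.141, 0.0, 1.737]
force: [3.2, -0.2, 2.2]
width: 9.7
gripper_force: 58.9
[ -11.52 -200.23  126.7 ] [ 3.15 -0.22  2.16] 9.716453669343277
180 (307, 338) 322.5 [0.822572006976253, 0.8447997659028982]
190 (307, 338) 322.5 [0.8224312991071566, 0.844663296593608]
200 (307, 338) 322.5 [0.822288551729606, 0.8445248513411723]
210 (307, 337) 322.0 [0.8251011568451542, 0.8472530839015209]
```

```bash
python3 nudge.py '[[0,0,0,0,0,0,40],[0,0,0,0,0,0,40],[0,0,0,0,0,0,40],[0,0,-25,0,0,0,40],[0,0,-45,0,0,0,40],[0,0,-45,0,0,0,40],[0,0,-35,0,0,0,40],[0,0,0,0,0,0,40],[0,0,0,0,0,0,40]]'
python3 - <<'E'
from h import *
np.set_printoptions(precision=1,suppress=True)
s=monitor.read_state();T=tool(s);w=imaging.get_image('wrist');sc=imaging.get_image('scene');np.save('pics/w6.npy',T);cv2.imwrite('pics/w6.png',w);cv2.imwrite('pics/s6.png',sc)
C=np.array([547.2,-43.9,0]); Q=R.from_euler('z',.163).as_matrix(); print(T[:3,3])
for a in(.75,.8,.85,.9): print(a,[proj('wrist',C+Q@[-70+L*np.cos(a),-145,85+L*np.sin(a)],T) for L in(0,85,146,170)],proj('scene',C+Q@[-70+170*np.cos(a),-145,85+170*np.sin(a)]))
u=cv2.resize(w[60:220,200:470],None,fx=2,fy=2,interpolation=2); v=cv2.resize(sc[185:235,265:315],(250,250),interpolation=2)
o=np.zeros((320,790,3),np.uint8);o[:,:540]=u;o[:250,540:]=v;cv2.imwrite('pics/c6.png',o)
E
```

```text
clock: 13.5
eef_pos: [567.9, -243.4, 276.4]
tool_rot: [3.141, 0.001, 1.737]
force: [-0.6, 0.3, -0.5]
width: 39.8
gripper_force: 0.0
[ 567.9 -243.4  276.4]
0.75 [array([262.4, 121.5]), array([329. , 124.4]), array([396.7, 127.8]), array([429.9, 129.6])] [295.5 211. ]
0.8 [array([262.4, 121.5]), array([325.3, 124.6]), array([390.6, 128.2]), array([423.3, 130.1])] [294.5 208.4]
0.85 [array([262.4, 121.5]), array([321.2, 124.7]), array([383.7, 128.5]), array([415.5, 130.6])] [293.5 205.8]
0.9 [array([262.4, 121.5]), array([316.9, 124.9]), array([376.1, 128.9]), array([406.7, 131.1])] [292.5 203.2]
```

View pics/c6.png

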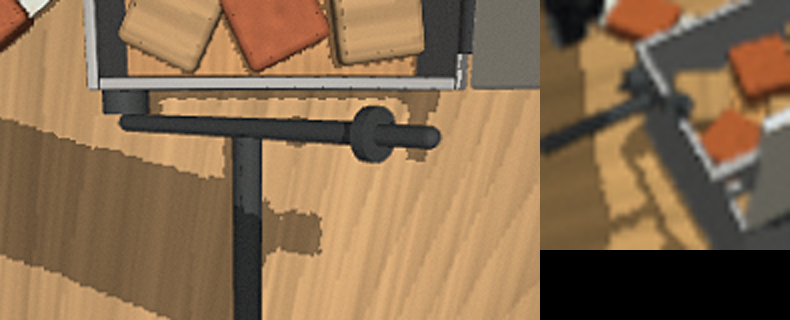

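The wrist crop (2x) shows the pivot at crop (125,113), the handle at column 247, the collar at (373,134) and the tip at (440,138). All three points on the rod give about 0.82 rad, as wanted. Now back to the lid bar.

```bash
python3 nudge.py '[[0,0,-39,0,0,0,50],[0,0,-39,0,0,0,50],[0,0,-39,0,0,0,50],[33.3,22.1,0,0,0,0,50],[33.3,22.1,0,0,0,0,50],[33.3,22.1,0,0,0,0,50],[33.3,22.1,0,0,0,0,50],[33.3,22.1,0,0,0,0,50],[33.3,22,0,0,0,0,50],[0,0,40,0,0,0,50],[0,0,0,0,0,0,50],[0,0,0,0,0,0,50]]'
python3 - <<'E'
from h import *
np.set_printoptions(precision=1,suppress=True)
s=monitor.read_state();T=tool(s);w=imaging.get_image('wrist');np.save('pics/w7.npy',T);cv2.imwrite('pics/w7.png',w)
C=np.array([547.2,-43.9,0]); Q=R.from_euler('z',.163).as_matrix(); print(T[:3,3],s['tool_rot'])
for y in(0,30,54): print(y,[proj('wrist',C+Q@[82.5-210*np.cos(a),y,114+210*np.sin(a)],T) for a in(1.7,1.75)],proj('wrist',C+Q@[82.5-165*np.cos(1.75),y,114+165*np.sin(1.75)],T))
g=cv2.cvtColor(w,cv2.COLOR_BGR2HSV)
for r in(150,190,220,250): print(r,[tuple(int(v) for v in g[r,c,1:]) for c in range(270,380,4)])
E
```

```text
clock: 14.8
eef_pos: [664.9, -25.5, 351.3]
tool_rot: [-3.137, 0.0, 1.736]
force: [0.1, -0.3, 1.6]
width: 50.1
gripper_force: 0.0
[664.9 -25.5 351.3] [-3.1  0.   1.7]
0 [array([305.9, 238. ]), array([325.4, 236.9])] [313.1 212.6]
30 [array([305.2, 182.7]), array([325.6, 182.1])] [312.9 167.5]
54 [array([304.7, 135. ]), array([325.8, 134.7])] [312.7 129.3]
150 [(116, 160), (110, 121), (113, 117), (108, 78), (149, 127), (33, 117), (32, 119), (34, 119), (30, 119), (38, 102), (7, 233), (32, 96), (12, 147), (13, 173), (11, 188), (14, 177), (11, 141), (117, 216), (117, 216), (113, 208), (115, 219), (114, 206), (114, 220), (113, 209), (117, 201), (114, 195), (116, 207), (113, 200)]
190 [(163, 117), (159, 114), (152, 119), (165, 65), (132, 143), (31, 107), (26, 109), (34, 105), (34, 106), (34, 97), (30, 172), (35, 118), (11, 97), (12, 106), (11, 117), (14, 108), (14, 92), (115, 230), (116, 203), (119, 215), (114, 210), (116, 193), (113, 218), (117, 207), (118, 198), (117, 203), (115, 195), (113, 187)]
220 [(101, 76), (122, 92), (117, 96), (116, 150), (135, 72), (8, 102), (33, 108), (34, 106), (31, 107), (27, 104), (27, 171), (28, 138), (13, 101), (10, 107), (9, 113), (10, 105), (12, 88), (116, 211), (116, 218), (118, 197), (113, 200), (114, 212), (113, 205), (112, 196), (114, 201), (116, 197), (114, 188), (115, 188)]
250 [(89, 106), (42, 79), (19, 66), (8, 68), (4, 68), (9, 60), (33, 122), (36, 107), (34, 106), (34, 104), (34, 166), (30, 154), (12, 103), (14, 113), (9, 113), (5, 100), (14, 92), (115, 215), (118, 195), (113, 214), (111, 204), (117, 201), (113, 203), (116, 191), (115, 180), (115, 206), (116, 207), (113, 192)]
```

The bar shows at columns 316 to 335, centred within 1 px of the prediction for 1.75 rad. I'll descend, grip and start lowering.

```bash
python3 nudge.py '[[0,0,24,0,0,0,50],[0,0,24,0,0,0,50],[0,0,0,0,0,0,50],[0,0,0,0,0,0,0],[0,0,0,0,0,0,0],[0,0,0,0,0,0,0],[0,0,0,0,0,0,0],[0,0,0,0,0,0,0],[0,0,0,0,0,0,0],[0,0,0,0,0,0,0]]'; python3 nudge.py '[[0,-10.4,-1.6,0,0,0,0],[0,-10.4,-1.1,0,0,0,0],[0,-10.5,-0.6,0,0,0,0],[0,-10.5,0,0,0,0,0],[0,-10.5,0.5,0,0,0,0],[0,-10.5,1,0,0,0,0],[0,0,0,0,0,0,0],[0,0,0,0,0,0,0]]'
```

```text
clock: 15.85
eef_pos: [666.3, -24.6, 307.2]
tool_rot: [3.139, 0.001, 1.736]
force: [-2.0, -0.5, 4.9]
width: 10.1
gripper_force: 58.6
clock: 16.65
eef_pos: [603.9, -35.1, 308.3]
tool_rot: [3.14, 0.001, 1.736]
force: [-0.2, -1.7, 7.0]
width: 10.0
gripper_force: 61.1
```

```bash
python3 nudge.py '[[0,-10.4,1,0,0,0,0],[0,-10.3,2,0,0,0,0],[0,-10.2,2.5,0,0,0,0],[0,-10,3,0,0,0,0],[0,-9.9,3.6,0,0,0,0],[0,0,0,0,0,0,0],[0,0,0,0,0,0,0]]'
python3 - <<'E'
from h import *
s=monitor.read_state();T=tool(s);C=np.array([547.2,-43.9,0]); Q=R.from_euler('z',.163).as_matrix(); x=Q.T@(s['eef_pos']-C);print(x,np.arccos((82.5-x[0])/210))
E
```

```text
clock: 17.35
eef_pos: [552.1, -43.9, 295.3]
tool_rot: [-3.139, 0.001, 1.736]
force: [-2.4, -2.0, 7.7]
width: 9.9
gripper_force: 60.4
[  4.80075141  -0.82862274 295.26477191] 1.1917911575793807
```

```bash
cat > lid.py <<'E'
from h import *
s=monitor.read_state();C=np.array([547.2,-43.9,0]); Q=R.from_euler('z',.163).as_matrix(); x=Q.T@(s['eef_pos']-C);print(x.round(1),np.arccos((82.5-x[0])/210).round(3))
E
python3 nudge.py '[[0,-5.8,2.4,0,0,0,0],[0,-5.7,2.6,0,0,0,0],[0,-5.6,2.8,0,0,0,0],[0,0,0,0,0,0,0]]';python3 lid.py; python3 nudge.py '[[0,-5.6,2.9,0,0,0,0],[0,0,0,0,0,0,0],[0,0,0,0,0,0,0]]'; python3 lid.py
```

```text
clock: 17.75
eef_pos: [535.2, -46.7, 286.9]
tool_rot: [-3.139, 0.001, 1.736]
force: [-3.4, -2.2, 5.6]
width: 10.0
gripper_force: 61.0
[-12.4  -0.8 286.9] 1.102
clock: 18.05
eef_pos: [530.3, -47.6, 284.3]
tool_rot: [-3.139, 0.001, 1.736]
force: [-3.8, -3.1, 7.1]
width: 10.1
gripper_force: 61.2
[-17.3  -0.9 284.3] 1.076
```

```bash
python3 nudge.py '[[0,-3.7,2,0,0,0,0],[0,0,0,0,0,0,0],[0,0,0,0,0,0,0]]'; python3 lid.py; python3 nudge.py '[[0,-3.7,2,0,0,0,0],[0,0,0,0,0,0,0],[0,0,0,0,0,0,0]]'; python3 lid.py;python3 nudge.py '[[0,-3.7,2.1,0,0,0,0],[0,0,0,0,0,0,0],[0,0,0,0,0,0,0]]'; python3 lid.py
```

```text
clock: 18.35
eef_pos: [527.0, -48.1, 282.4]
tool_rot: [-3.14, 0.001, 1.736]
force: [-1.9, -2.6, 6.7]
width: 9.8
gripper_force: 61.2
[-20.6  -0.9 282.4] 1.057
clock: 18.65
eef_pos: [523.9, -48.7, 280.5]
tool_rot: [-3.141, 0.001, 1.736]
force: [-2.4, -1.9, 6.9]
width: 9.6
gripper_force: 61.1
[-23.8  -0.9 280.5] 1.04
clock: 18.95
eef_pos: [522.2, -49.0, 279.5]
tool_rot: [3.137, 0.001, 1.737]
force: [0.1, -1.0, 9.3]
width: 9.8
gripper_force: 61.4
[-25.5  -0.9 279.5] 1.031
```

```bash
python3 nudge.py '[[0,-2,1.2,0,0,0,0],[0,0,0,0,0,0,0],[0,0,0,0,0,0,0]]'; python3 lid.py
python3 - <<'E'
from h import *
sc=imaging.get_image('scene');cv2.imwrite('pics/s8.png',sc)
E
```

```text
clock: 19.25
eef_pos: [521.6, -49.0, 279.1]
tool_rot: [3.134, 0.002, 1.737]
force: [-0.3, -1.3, 12.2]
width: 9.5
gripper_force: 61.7
[-26.1  -0.9 279.1] 1.027
```

Force rises while the lid stalls at 1.027, so it is seated on the shoulder. A tip blocked by the ear would have stopped near 1.2. I'll release and back off.

```bash
python3 nudge.py '[[0,2,-1.5,0,0,0,0],[0,0,0,0,0,0,20],[0,0,0,0,0,0,45],[0,0,0,0,0,0,45],[0,0,0,0,0,0,45],[0,0,-15,0,0,0,45],[0,0,-25,0,0,0,45],[0,0,-40,0,0,0,45],[0,0,-40,0,0,0,45],[0,0,0,0,0,0,45],[0,0,0,0,0,0,45]]'
python3 - <<'E'
from h import *
np.set_printoptions(precision=1,suppress=True)
a=cv2.imread('pics/s8.png').astype(int);s=monitor.read_state();T=tool(s);w=imaging.get_image('wrist');b=imaging.get_image('scene');cv2.imwrite('pics/s9.png',b);cv2.imwrite('pics/w9.png',w)
C=np.array([547.2,-43.9,0]); Q=R.from_euler('z',.163).as_matrix()
d=np.abs(a-b).max(2)[150:215,290:360];print('scene change at lid',d.mean())
for t in(.9,.95,1,1.03,1.06,1.1): print(t,[proj('wrist',C+Q@[82.5-210*np.cos(t),y,114+210*np.sin(t)],T) for y in(54,20)])
g=cv2.cvtColor(w,cv2.COLOR_BGR2HSV)
for r in(150,170,190): 
    m=np.where(g[r,240:420,1]<28)[0]+240
    print(r,[(int(x[0]),int(x[-1])) for x in np.split(m,np.where(np.diff(m)>2)[0]+1) if len(x)>8])
E
```

```text
clock: 20.4
eef_pos: [520.5, -48.6, 398.6]
tool_rot: [3.14, 0.0, 1.737]
force: [-0.4, -0.3, -1.1]
width: 45.1
gripper_force: 0.0
scene change at lid 7.796263736263736
0.9 [array([295.6, 126.4]), array([296.3, 171.3])]
0.95 [array([306.4, 126.9]), array([306.8, 172.8])]
1 [array([318.2, 127.4]), array([318.2, 174.3])]
1.03 [array([325.8, 127.7]), array([325.5, 175.2])]
1.06 [array([333.6, 127.9]), array([333.2, 176. ])]
1.1 [array([344.6, 128.3]), array([343.8, 177.1])]
150 [(279, 288), (318, 333)]
170 [(280, 288), (319, 333)]
190 [(281, 289), (319, 333)]
```

```bash
python3 -c "
from cell import ctrl, imaging, monitor
print(ctrl.finish_job())"
```

```text
the job is handed in; nothing more can be done
None
```

The job is handed in: after I let go, the lid stayed on the prop rod by itself at about 1.03 rad, and the way it seated says the tip is through the hole, though the hand-in printed no verdict and I did not re-check the tubs, bars, roll or bottle for movement.

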